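# Shift the demonstration gearbox from second into third gear

## Robot

A 7-joint arm with a two-finger parallel gripper is mounted at the origin on a cart in front of the work surface, level with it; the furniture and walls round the work are solid. World frame = base frame: x ahead of the robot, y to its left, z up, the work surface at z = 0. Lengths are in m, angles in rad, forces in N, time in s.
With the tool pointing down it reaches from about 0.4 to 0.875 m from the base axis. Payload 19.3 kg.
Tool frame: the origin (TCP) lies between the finger pads; the fingertips stand ahead of it and the grasp point (between the pads) lies 8 mm behind it (bot.tip_extent is the x of the fingertips in the tool frame, in m); x points along the fingers, y is the direction in which the jaws open and shut, and the axes are right-handed (so a half turn about x gives the same grasp; the last joint's range is limited). The gripper opens to 85 mm and grips with 20 to 120 N. Pads are 22 mm wide; open, the fingers measure 114 mm over their backs; the gripper's body (76 mm by 85 mm) begins 54 mm behind the grasp point. The pads swing forward as they close: fully open they stand 13 mm farther back than shut.
Start: joints at [1.191, 0.521, -0.036, 1.599, 0.021, 1.021, -0.113], TCP at [0.191, -0.595, 0.242] pointing down, gripper open.
Joint ranges: [-2.91, 2.91], [-0.3, 2.13], [-1.5, 1.42], [0.17, 2.43], [-1.26, 4.41], [0.16, 1.93], [-2.52, 2.52]. Speed limits (rad/s): [1.89, 1.89, 2.39, 2.39, 3.01, 3.01, 3.01].

## Interface

Orientations are given as [roll, pitch, yaw] about the fixed x, y, z axes, in that order (R = Rz(yaw) Ry(pitch) Rx(roll)).
In Python, from workcell import observe, grab_frame, camera_info, bot, nets gives the robot as it stands.
- The arm moves only by the tool jog_arm, never from a script. Its argument "commands" is a list of rows, each a list of 6 numbers: the shift along the tool's x, y, z in mm, then the turn, a rotation vector about the tool's x, y, z in rad. A call has 1 to 20 rows; each row shifts and turns the pose as measured when the row begins, along the tool's axes as they then stand; what a row does not reach is not made up. A row lasts 1/10 s, in which the tool goes at most 50 mm and 8.59 degrees, less where a joint would pass 70% of its speed; a pose out of reach is approached as far as the arm can. A call is refused whole if a number of a shift passes 50 or a number of a turn 0.15, either way. A call with a gripper value outside its range is refused whole. "gripper" is the closure in counts, from 0 (fully open) to 255 (shut), set as the call begins (left out, the last holds). The fingers move at their own pace and stop on an object; "newtons" is the grip in N (left out, the last holds). Time passes only in rows, so rows that do not move let the fingers close. It gives the time, the measured TCP pose, the force and the opening at its end, in the units of the state.
- observe(): the state, without advancing time (a new reading comes with each control period).
- grab_frame(name): name is "scene" or "top" or "wrist"; returns the picture (420x560x3 uint8, red, green, blue); there is no depth.
- camera_info(name): a dict with "fov_y" (degrees; the focal length in pixels is half the picture's height over the tangent of half this angle, whatever the lens; pixels are square), "cx", "cy" (the principal point, pixels), "R" (3x3) and "t" (3): a world point X has camera coordinates R X + t; the wrist camera has in their place "tool_from_camera" (4x4, takes a point from camera to tool coordinates, whose origin is the TCP and whose axes are the tool frame's). Camera axes: x right, y down, z forward; pixel columns grow to the right and rows downward; lengths in m; the calibration is good to about 2 mm. A picture is of the moment at which its call begins: read the wrist's pose just before it. camera_info takes no time and is no camera call.
- bot.job_done(): hands the job in, once; it reports no verdict.
Trained networks look in the newest picture that a camera, given by its name, has taken for a name from the list of things; names that differ only in an ending like _2 or _b are one class to them, and where a whole thing is asked for, a point or a joint stands for the part that bears it (a point fixed in the world has none). Each returns a list of dicts, best first, with "p" (0 to 1); they miss things now and then, are a little off and sometimes report something else, mostly with a low value. They report only what shows in the picture. A call takes as long as a camera call.
- nets.find_in(camera, name): "rect" ([left, top, right, bottom] in pixels, round what is visible of it).
- nets.silhouettes(camera, name): "mask" (420x560 bool, what is visible of it) and "rect" ([left, top, right, bottom] in pixels, round what is visible of it).
- nets.pinpoint(camera, name): "location" ([column, row] in pixels: a listed point, or the origin of a listed thing).
The state is a dict: "clock": time; "qpos": joint angles; "qd": joint speeds; "joint_efforts": joint torques, N m; "position": TCP position; "tool_rot": TCP orientation; "force": force on the tool from outside, world axes, zero at the start; "moment": the same for the moment, N m; "grip_width": finger opening in m.
Only numpy, scipy, OpenCV 4.12 (cv2) and the standard library are available. Lean on these libraries where they do the work, as an engineer would, in place of code of your own. Each camera call takes 0.05 s, during which the arm holds its last target.

## Task

Shift the blue demonstration gearbox from second gear into third: push the red gearstick knob forward out of its slot to the neutral cross bar of the H gate, across to the right, then forward until it is fully home in the third slot (forward right, three white dots), without going into the first or the fourth slot on the way. Only push the knob with the closed fingertips or the outside of the fingers, never taking it between the fingers, and leave the things standing round the gearbox where they are. Finish clear of everything, with the gearstick left in third.

Things in the scene. Friction and masses are not known exactly. Their poses are not given: they have to be found in the camera images.
- gearbox: Blue gearbox model, clear front window, fixed to the table. Foot flange 170 x 140 (x, y), 8 thick; case 110 x 110; on top a dark gate plate 100 x 100, its top face 90 above the table. Shaft stubs stick out 36 at the sides, height 40. Origin: centre of the underside, on the table. Own axes: +x FORWARD (away from window and robot), +y LEFT, z up; turned up to 26 degrees about z.
- gate_center (a point): Centre of the H gate, on the plate's top face, 90 above the gearbox origin; axes as the gearbox. Two lanes along x at y = +20 and y = -20, each 18 wide, x = -29 to +29, joined by the neutral cross bar at x = -11 to +11. Plate 6 thick; its walls really stop the stem (diameter 10). First slot: forward left; second: rear left; fourth: rear right, marked by as many white dots.
- third_slot (a point): The end of the third slot, on the plate's top face: forward right in the gate, x = +24, y = -20 from the gate's centre; three white dots on the plate 14 in front of it.
- stick_pivot (a point): The point about which the gearstick tilts both ways, 30 above the gearbox origin. In the gearbox frame, with tilts fore and across, the knob centre is at x = 120 sin(fore), y = -120 cos(fore) sin(across), z = 30 + 120 cos(fore) cos(across).
- knob_center (a point): Centre of the red ball knob, diameter 44, on top of the gearstick, 120 from the pivot; it stands 150 above the table when upright and about 137 in a slot. In second it starts at about x = -21 to -40, y = +35 to +42 in the gearbox frame.
- gearstick_across (a joint): Sideways tilt of the gearstick, rad; 0 upright, positive to the RIGHT (gearbox -y). About -0.34 in the left lane and +0.34 in the right lane; the outer walls stop it at about 0.38 either way. Friction holds it where it is left (about 2 N at the knob); no spring.
- gearstick_fore (a joint): Fore-and-aft tilt of the gearstick, rad; 0 upright (neutral), positive FORWARD (gearbox +x). A slot's end stops it at about 0.36 either way; it can cross along the bar only between about -0.10 and +0.10. Friction holds it where it is left (about 2 N at the knob); no spring. Starts between -0.34 and -0.18 (in second).
- reagent_bottle: Bystander, loose: screw-cap glass bottle with blue cap, diameter 64, 131 high; origin at the centre of its underside.
- erlenmeyer: Bystander, loose: conical glass flask, diameter 63, 105 high; origin at the centre of its underside.
- dropper_1: Bystander, loose: brown dropper bottle with black cap, diameter 33, 94 high; origin at the centre of its underside.
- marker_1: Bystander, loose: blue and white felt marker lying along its own y, 14 x 132 x 15; origin at the centre of its underside.
- stopper_1: Bystander, loose: dark red rubber stopper, diameter 27, 26 high; origin at the centre of its underside.
- matchbox: Bystander, loose: red matchbox, 35 x 52 x 15; origin at the centre of its underside.

How it is judged:
On the way, in this order (a step that is already met when the one before it is completed fails the run):
1. the gearstick is out of second, in neutral on the left (value of joint gearstick_fore above -0.15 rad and value of joint gearstick_across below -0.05 rad), for 0.05 s.
2. the gearstick has crossed to the right in neutral (value of joint gearstick_across above 0.25 rad and value of joint gearstick_fore between -0.15 and 0.15 rad), for 0.05 s.
At the end, for the whole second after the job is handed in: The gearstick rests fully home in the third slot: fore-and-aft tilt over 0.30 rad, sideways tilt over 0.25 rad to the right, not moving (value of joint gearstick_fore between 0.3 and 0.45 rad and value of joint gearstick_across above 0.25 rad and velocity of joint gearstick_fore between -0.05 and 0.05 rad/s and velocity of joint gearstick_across between -0.05 and 0.05 rad/s); the robot touches nothing.
It fails at once if the gearstick went into the first slot (value of joint gearstick_fore above 0.2 rad and value of joint gearstick_across below 0 rad).
It fails at once if the gearstick went into the fourth slot (value of joint gearstick_fore below -0.2 rad and value of joint gearstick_across above 0 rad).
It fails at once if the knob was taken between the fingers (grasp point within 24 mm of its centre) (distance between the grasp point and knob_center below 0.024 m).
It fails at once if a bystander was moved by more than 25 mm or lifted (distance of any of reagent_bottle, erlenmeyer, dropper_1, marker_1, stopper_1, matchbox from where it was at the start of the episode above 0.025 m).
It fails at once if a standing bystander was tipped over (angle between any of reagent_bottle, erlenmeyer, dropper_1, stopper_1's own z axis and vertical above 0.5 rad).
It also fails if it takes over 59 s, if anything falls off the work surface, if the arm or the gripper's body presses on something with over 40 N, if the wrist force passes 120 N, or if a joint passes its speed limit or range.

## Working session

There is one attempt and no reset: what is moved stays moved. The work goes in short steps, Python scripts to look and compute and a tool call to move; the robot and the scene stay as the last step left them, time stands still between calls to the robot, and variables do not carry over. Pictures are saved under pics/ and viewed, and the job is handed in when it is done.

Besides the shell and the picture viewer there is one more tool, called after ">>>" as name(argument=value, ...), one argument or row to a line, values as JSON. jog_arm: Moves the arm, as the interface text tells. Its arguments: {"type":"object","properties":{"commands":{"type":"array","items":{"type":"array","items":{"type":"number"}}},"gripper":{"type":"number"},"newtons":{"type":"number"}},"required":["commands"]}

```bash
mkdir -p pics; ls
cat > h.py <<'E'
import numpy as np, cv2
from workcell import observe, grab_frame, camera_info, bot, nets
def save(cam,name):
    f=grab_frame(cam); cv2.imwrite(f'pics/{name}.png',f[:,:,::-1]); return f
def K(ci):
    f=210/np.tan(np.radians(ci['fov_y'])/2); return f,ci['cx'],ci['cy']
def proj(cam,X):
    ci=camera_info(cam); f,cx,cy=K(ci); c=np.array(ci['R'])@np.array(X)+np.array(ci['t']); return np.array([cx+f*c[0]/c[2],cy+f*c[1]/c[2]])
def ray(cam,p):
    ci=camera_info(cam); f,cx,cy=K(ci); R=np.array(ci['R']); t=np.array(ci['t'])
    return -R.T@t, R.T@np.array([(p[0]-cx)/f,(p[1]-cy)/f,1])
def atz(cam,p,z):
    o,d=ray(cam,p); return o+d*(z-o[2])/d[2]
E
python3 - <<'E'
from h import *
print(camera_info('scene')); print(camera_info('top'))
for c in ['scene','top']:
    save(c,c+'0')
    for n in ['gate_center','third_slot','knob_center','gearbox','stick_pivot','reagent_bottle','erlenmeyer','dropper_1','marker_1','stopper_1','matchbox']:
        r=nets.pinpoint(c,n); print(c,n,[(np.round(q['location'],1),round(q['p'],2)) for q in r[:2]])
print(observe(), bot.tip_extent)
E
```

```text
pics
{'fov_y': 53.037007588043096, 'cx': 278.27456879100015, 'cy': 216.10259927766822, 'R': array([[ 0.88376225, -0.46777274,  0.0123675 ],
       [-0.19280229, -0.38808875, -0.90122938],
       [ 0.42637023,  0.79408802, -0.43316584]]), 't': array([-0.53553293,  0.24583793,  0.63520196])}
{'fov_y': 50.61327380887876, 'cx': 283.96872663769767, 'cy': 213.01757829838056, 'R': array([[-0.01378764, -0.99979388,  0.01490276],
       [-0.98768107,  0.01129421, -0.15607223],
       [ 0.15587174, -0.01687105, -0.98763322]]), 't': array([0.01185769, 0.59576846, 1.07511776])}
scene gate_center [(array([235.7, 229.3]), 0.88), (array([270.3, 232.4]), 0.16)]
scene third_slot [(array([253.6, 228.1]), 0.84)]
scene knob_center [(array([220.7, 207. ]), 0.96)]
scene gearbox [(array([239.4, 263.8]), 0.62)]
scene stick_pivot [(array([240.9, 251.9]), 0.84)]
scene reagent_bottle [(array([312.1, 253.6]), 0.72)]
scene erlenmeyer [(array([198.5, 241.1]), 0.61), (array([253.5, 226.9]), 0.29)]
scene dropper_1 []
scene marker_1 [(array([294.9, 292.1]), 0.75)]
scene stopper_1 [(array([207., 309.]), 0.77)]
scene 
[... 557 characters left out ...]
array([251.2, 291.8]), 0.76)]
{'clock': 1.2, 'qpos': array([ 1.19081567,  0.52136304, -0.03631047,  1.59947351,  0.0211854 ,
        1.02112769, -0.1127898 ]), 'qd': array([-0.00101214,  0.00095034,  0.00217195,  0.00034773,  0.00159648,
       -0.00092371, -0.00016944]), 'joint_efforts': array([-4.26529132e-04, -9.26843476e+01,  1.97851874e+00, -3.70249629e+01,
        1.80881418e-02,  1.92453736e-03,  8.09509856e-05]), 'position': array([ 0.19051756, -0.59525421,  0.2423232 ]), 'tool_rot': array([ 2.60085107,  1.57077444, -0.23099266]), 'force': array([-0.04760334, -0.02306136,  0.2570821 ]), 'moment': array([-0.04284546,  0.03759389,  0.02227703]), 'grip_width': 0.08542346167206769} 0.011
```

View pics/scene0.png

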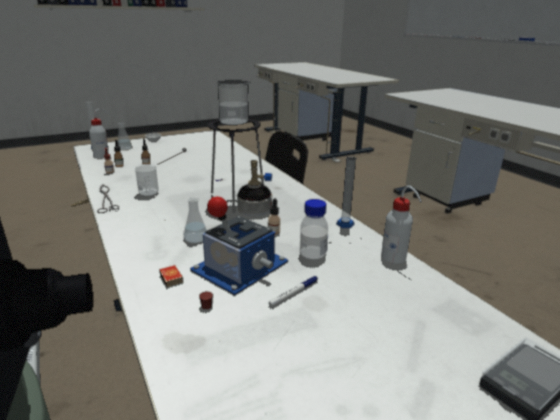

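View pics/top0.png

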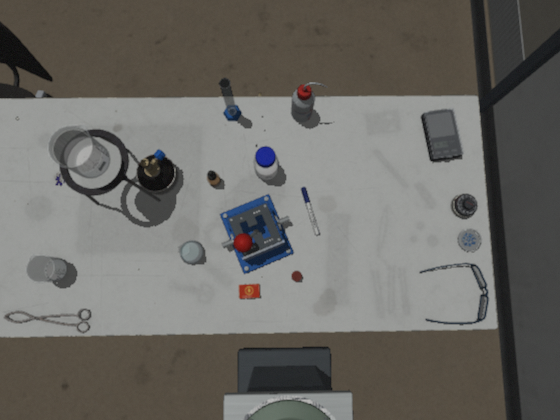

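Run:
```python
from h import *
print(observe()['clock'])
g={}
for c,d in {'scene':{'gc':(235.7,229.3),'ts':(253.6,228.1),'k':(220.7,207)},'top':{'gc':(253.4,230.3),'ts':(258.1,217.2),'k':(245.9,240.6)}}.items():
    for n,p in d.items():
        print(c,n,atz(c,p,.137 if n=='k' else .09).round(4))
for n,p in dict(gearbox=(253.6,234.4),bottle=(264.2,167.4),erl=(193,249.9),drop=(213,177.7),marker=(310.3,211.4),stop=(295.5,271.7),match=(251.2,291.8)).items(): print(n,atz('top',p,0).round(3))
a=cv2.imread('pics/top0.png')[120:320,170:340]; cv2.imwrite('pics/topz.png',cv2.resize(a,None,fx=3,fy=3,interpolation=cv2.INTER_CUBIC))
a=cv2.imread('pics/scene0.png')[160:330,140:340]; cv2.imwrite('pics/scz.png',cv2.resize(a,None,fx=3.5,fy=3.5,interpolation=cv2.INTER_CUBIC))
for c in ['scene','top']:
    r=nets.silhouettes(c,'knob_center'); print([(q['rect'],q['p'],q['mask'].sum()) for q in r])
```

```text
1.2
scene gc [0.5455 0.0813 0.09  ]
scene ts [0.5818 0.0694 0.09  ]
scene k [0.5229 0.1047 0.137 ]
top gc [0.5477 0.0793 0.09  ]
top ts [0.5795 0.0679 0.09  ]
top k [0.5185 0.0941 0.137 ]
gearbox [0.548 0.084 0.   ]
bottle [0.727 0.055 0.   ]
erl [0.509 0.241 0.   ]
drop [0.7   0.191 0.   ]
marker [ 0.607 -0.066  0.   ]
stop [ 0.45  -0.024  0.   ]
match [0.4  0.09 0.  ]
[([210.2, 196.6, 232.3, 231.4], 0.56, np.int64(478))]
[([233.7, 232.5, 254.8, 255.3], 0.5, np.int64(317))]
```

View pics/topz.png

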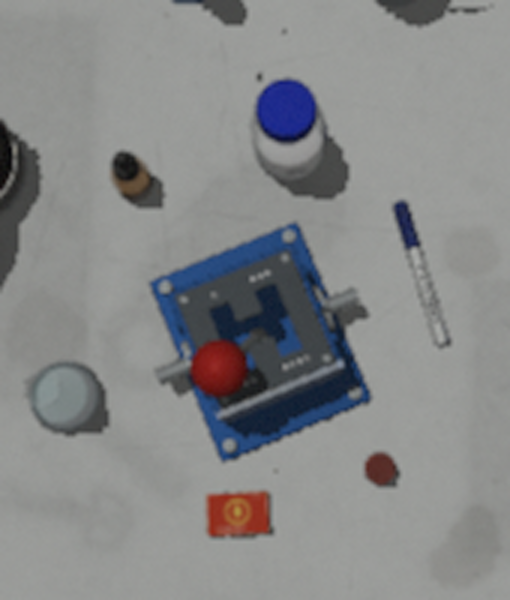

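View pics/scz.png

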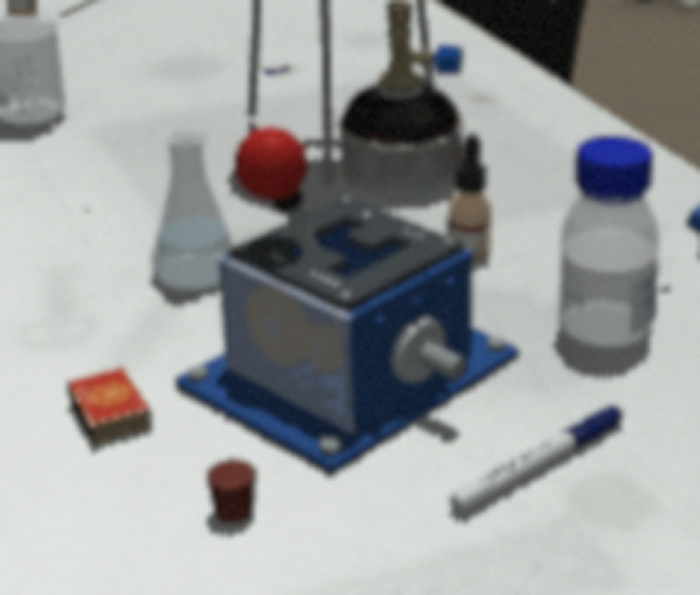

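Run:
```python
from h import *
from scipy.optimize import least_squares
L=[('top',(220,215),(.085,.07,.008)),('top',(269,195),(.085,-.07,.008)),('top',(293.3,253.3),(-.085,-.07,.008)),('top',(245,273.3),(-.085,.07,.008)),
('scene',(190.9,268.6),(-.085,.07,.004)),('scene',(234.9,294.3),(-.085,-.07,.004)),('scene',(288,260.6),(.085,-.07,.004)),
('top',(253.4,230.3),(0,0,.09)),('top',(258.1,217.2),(.024,-.02,.09)),('scene',(235.7,229.3),(0,0,.09)),('scene',(253.6,228.1),(.024,-.02,.09))]
def G(p,q): c,s=np.cos(p[2]),np.sin(p[2]); return np.array([p[0]+c*q[0]-s*q[1],p[1]+s*q[0]+c*q[1],q[2]])
f=lambda p:np.concatenate([proj(c,G(p,q))-u for c,u,q in L])
r=least_squares(f,[.548,.08,.33],loss='soft_l1'); print(r.x,np.degrees(r.x[2])); print(f(r.x).round(1).reshape(-1,2))
# knob: fit fore, across
def kn(a,b): return np.array([.12*np.sin(a),-.12*np.cos(a)*np.sin(b),.03+.12*np.cos(a)*np.cos(b)])
L2=[('scene',(217.3,206.8)),('top',(242.8,242.7)),('scene',(220.7,207)),('top',(245.9,240.6))]
L2=L2[:2]
f2=lambda v:np.concatenate([proj(c,G(r.x,kn(*v)))-u for c,u in L2])
s=least_squares(f2,[-.25,-.34]);print(s.x,f2(s.x),kn(*s.x),G(r.x,kn(*s.x)))
for v in [(-.25,-.34),(0,-.34),(0,.34),(.36,.34)]: print(v,kn(*v).round(3),G(r.x,kn(*v)).round(4))
```

```text
[0.54927249 0.07643314 0.38880424] 22.276842055750308
[[-1.1 -1. ]
 [-0.6 -1.5]
 [ 0.6 -0.2]
 [-1.4  1.2]
 [-2.4  0.4]
 [-0.5  0.2]
 [ 0.2 -0.5]
 [ 1.2 -0.7]
 [ 0.3  0.2]
 [ 2.5  0.6]
 [-0.7  0.7]]
[-0.20142467 -0.30911227] [-0.2663656  -0.40233913  0.17796271 -0.06510077] [-0.02400785  0.03576752  0.14200137] [0.51349768 0.10043014 0.14200137]
(-0.25, -0.34) [-0.03   0.039  0.14 ] [0.5071 0.1011 0.1396]
(0, -0.34) [0.    0.04  0.143] [0.5341 0.1135 0.1431]
(0, 0.34) [ 0.    -0.04   0.143] [0.5644 0.0394 0.1431]
(0.36, 0.34) [ 0.042 -0.037  0.136] [0.6026 0.0578 0.1359]
```

```bash
cat >> h.py <<'E'
from scipy.spatial.transform import Rotation as Ro
GX=np.array([.5493,.0764,.3888])
def G(q,p=None):
    p=GX if p is None else p
    c,s=np.cos(p[2]),np.sin(p[2]); return np.array([p[0]+c*q[0]-s*q[1],p[1]+s*q[0]+c*q[1],q[2]])
def Ginv(X):
    c,s=np.cos(GX[2]),np.sin(GX[2]); d=np.array(X)[:2]-GX[:2]; return np.array([c*d[0]+s*d[1],-s*d[0]+c*d[1],X[2]])
def Rt(): return Ro.from_euler('xyz',observe()['tool_rot'])
def Rdes(yaw): # tool x down, tool y at heading yaw
    y=np.array([np.cos(yaw),np.sin(yaw),0]);x=np.array([0,0,-1.]);return Ro.from_matrix(np.stack([x,y,np.cross(x,y)],1))
def plan(X,R=None):
    s=observe(); r=Rt(); d=r.inv().apply(np.array(X)-s['position'])*1000
    rv=np.zeros(3) if R is None else (r.inv()*R).as_rotvec()
    print('clock',round(s['clock'],2),'pos',s['position'].round(4),'gb',Ginv(s['position']).round(4),'shift mm',d.round(1),'turn',rv.round(3),'F',s['force'].round(1))
E
python3 - <<'E'
from h import *
print(Rt().as_matrix().round(3)); print(np.array(camera_info('wrist')['tool_from_camera']).round(3))
for k in range(4): plan(G((-.075,.04,.242)),Rdes(GX[2]+k*np.pi/2))
plan((.45,-.3,.242))
E
```

```text
[[ 0.     0.305 -0.952]
 [-0.    -0.952 -0.305]
 [-1.     0.    -0.   ]]
[[-0.001 -0.275  0.961 -0.131]
 [ 1.    -0.     0.001  0.   ]
 [-0.     0.961  0.275 -0.07 ]
 [ 0.     0.     0.     1.   ]]
clock 1.3 pos [ 0.1905 -0.5952  0.2423] gb [-0.5866 -0.4855  0.2423] shift mm [ 3.000e-01 -5.643e+02 -4.685e+02] turn [-1.65  0.   -0.  ] F [-0.8 -0.8  0.5]
clock 1.3 pos [ 0.1905 -0.5952  0.2423] gb [-0.5866 -0.4855  0.2423] shift mm [ 3.000e-01 -5.643e+02 -4.685e+02] turn [ 3.063 -0.     0.   ] F [-0.8 -0.8  0.5]
clock 1.3 pos [ 0.1905 -0.5952  0.2423] gb [-0.5866 -0.4855  0.2423] shift mm [ 3.000e-01 -5.643e+02 -4.685e+02] turn [ 1.492 -0.    -0.   ] F [-0.8 -0.8  0.5]
clock 1.3 pos [ 0.1905 -0.5952  0.2423] gb [-0.5866 -0.4855  0.2423] shift mm [ 3.000e-01 -5.643e+02 -4.685e+02] turn [-0.079 -0.    -0.   ] F [-0.8 -0.8  0.5]
clock 1.3 pos [ 0.1905 -0.5952  0.2423] gb [-0.5866 -0.4855  0.2423] shift mm [ 3.000e-01 -2.021e+02 -3.371e+02] turn [0. 0. 0.] F [-0.8 -0.8  0.5]
```

>>> jog_arm(
  commands=[
    [0, -20, -34, -0.008, 0, 0],
    [0, -20, -34, -0.008, 0, 0],
    [0, -20, -34, -0.008, 0, 0],
    [0, -20, -34, -0.008, 0, 0],
    [0, -20, -34, -0.008, 0, 0],
    [0, -20, -34, -0.008, 0, 0],
    [0, -20, -34, -0.008, 0, 0],
    [0, -20, -34, -0.008, 0, 0],
    [0, -20, -34, -0.008, 0, 0],
    [0, -20, -34, -0.008, 0, 0],
  ],
  gripper=255,
  newtons=60,
)

```text
clock: 2.3
position: [0.4478, -0.2853, 0.242]
tool_rot: [1.217, 1.567, -1.541]
force: [1.2, -0.0, -0.3]
grip_width: 0.0001
```

Run:
```python
from h import *
plan(G((-.08,.04,.26)),Rdes(GX[2]-np.pi/2)); print(observe()['qpos'].round(2))
```

```text
clock 2.3 pos [ 0.4478 -0.2853  0.242 ] gb [-0.2311 -0.2962  0.242 ] shift mm [ -19.2 -337.1 -149.1] turn [-0.006  0.001 -0.003] F [ 1.2 -0.  -0.3]
[ 0.58  0.38 -0.16  1.84  0.08  0.93 -0.81]
```

>>> jog_arm(
  commands=[
    [-2, -34, -15, 0, 0, 0],
    [-2, -34, -15, 0, 0, 0],
    [-2, -34, -15, 0, 0, 0],
    [-2, -34, -15, 0, 0, 0],
    [-2, -34, -15, 0, 0, 0],
    [-2, -34, -15, 0, 0, 0],
    [-2, -34, -15, 0, 0, 0],
    [-2, -34, -15, 0, 0, 0],
    [-2, -34, -15, 0, 0, 0],
    [-2, -30, -15, 0, 0, 0],
    [0, 0, 0, 0, 0, 0],
  ],
)

```text
clock: 3.4
position: [0.4623, 0.1026, 0.2631]
tool_rot: [2.442, 1.564, -0.309]
force: [0.4, -1.7, 0.2]
grip_width: -0.0001
```

Run:
```python
from h import *
plan(G((-.075,.04,.136)),Rdes(GX[2]-np.pi/2)); print(observe()['qpos'].round(2))
s=observe(); save('wrist','w1')
print(camera_info('wrist'))
for n in ['gate_center','third_slot','knob_center','stick_pivot']:
    r=nets.pinpoint('wrist',n); print(n,[(np.round(q['location'],1),round(q['p'],2)) for q in r[:2]])
```

```text
clock 3.4 pos [0.4623 0.1026 0.2631] gb [-0.0705  0.0572  0.2631] shift mm [127.2  16.7   5.1] turn [ 0.001 -0.005 -0.004] F [ 0.4 -1.7  0.2]
[-0.05  0.27 -0.36  1.95  0.12  0.94 -1.65]
{'fov_y': 69.14367690489514, 'cx': 277.78177721712075, 'cy': 216.97934718812428, 'tool_from_camera': array([[-5.64418156e-04, -2.75394064e-01,  9.61331260e-01,
        -1.31366287e-01],
       [ 9.99999837e-01, -7.36848942e-05,  5.66012678e-04,
         3.18680249e-05],
       [-8.50409393e-05,  9.61331423e-01,  2.75394060e-01,
        -7.00328605e-02],
       [ 0.00000000e+00,  0.00000000e+00,  0.00000000e+00,
         1.00000000e+00]])}
gate_center [(array([334.6, 129.2]), 0.88)]
third_slot [(array([360.3, 102. ]), 0.88)]
knob_center [(array([304.3, 161.9]), 0.86)]
stick_pivot [(array([330. , 131.9]), 0.63)]
```

View pics/w1.png

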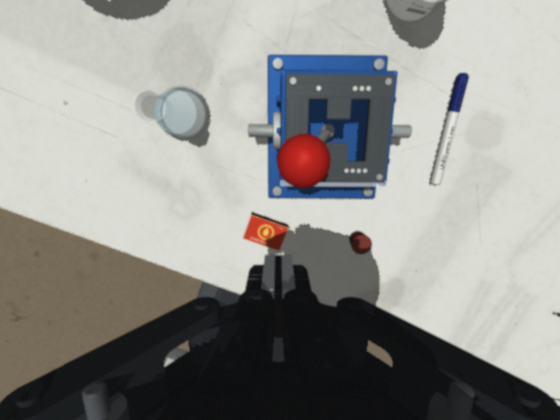

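```bash
cat >> h.py <<'E'
def wray(p,s):
    ci=camera_info('wrist'); f,cx,cy=K(ci); T=np.array(ci['tool_from_camera']); R=Ro.from_euler('xyz',s['tool_rot'])
    o=s['position']+R.apply(T[:3,3]); d=R.apply(T[:3,:3]@np.array([(p[0]-cx)/f,(p[1]-cy)/f,1])); return o,d
def wz(p,z,s): o,d=wray(p,s); return o+d*(z-o[2])/d[2]
E
python3 - <<'E'
from h import *
s=observe()
for n,p,z in [('gate',(334.6,129.2),.09),('third',(360.3,102),.09),('knob',(304.3,161.9),.14),('plFL',(287.5,74),.09),('plFR',(396.5,71.5),.09),('plRR',(391,183),.09),('flFL',(268,56),.008),('flFR',(387,56),.008),('flRR',(374,198),.008),('flRL',(268.5,198),.008)]:
    X=wz(p,z,s); print(n,X.round(4),Ginv(X).round(4))
a=cv2.imread('pics/w1.png')[40:210,240:430]; cv2.imwrite('pics/w1z.png',cv2.resize(a,None,fx=3.4,fy=3.4,interpolation=cv2.INTER_CUBIC))
E
```

```text
gate [0.5491 0.0721 0.09  ] [-0.0019 -0.0039  0.09  ]
third [0.5804 0.06   0.09  ] [ 0.0225 -0.027   0.09  ]
knob [0.5124 0.0929 0.14  ] [-0.0279  0.0292  0.14  ]
plFL [0.577  0.1326 0.09  ] [0.0469 0.0415 0.09  ]
plFR [0.6164 0.0408 0.09  ] [ 0.0486 -0.0584  0.09  ]
plRR [ 0.523  -0.0027  0.09  ] [-0.0543 -0.0632  0.09  ]
flFL [0.5997 0.1629 0.008 ] [0.0794 0.0609 0.008 ]
flFR [0.651  0.0363 0.008 ] [ 0.0789 -0.0757  0.008 ]
flRR [ 0.4964 -0.0255  0.008 ] [-0.0876 -0.0742  0.008 ]
flRL [0.4453 0.1014 0.008 ] [-0.0867  0.0626  0.008 ]
```

View pics/w1z.png

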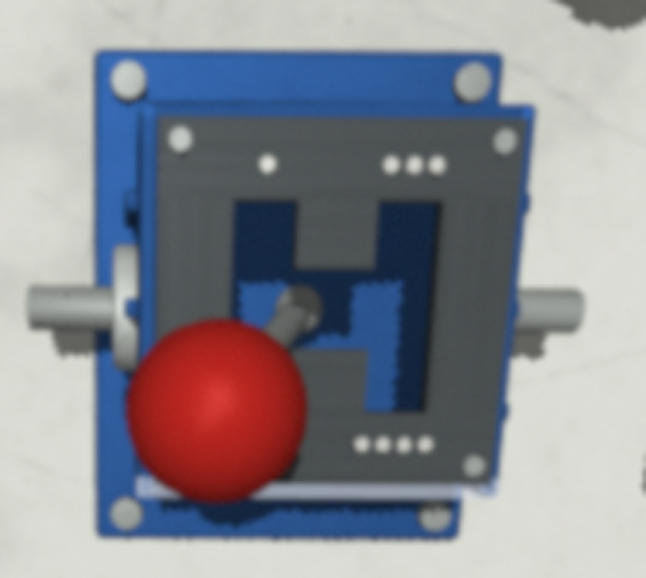

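```bash
cat >> h.py <<'E'
GX[:2]=G((-.0025,-.0055,0))[:2]
RD=Rdes(GX[2]-np.pi/2)
E
python3 - <<'E'
from h import *
print(GX)
plan(G((-.075,.038,.136)),RD)
E
```

```text
[0.54907152 0.0703628  0.3888    ]
clock 3.65 pos [0.4623 0.0972 0.2626] gb [-0.0701  0.0577  0.2626] shift mm [126.7  19.    5.2] turn [-0.005 -0.003 -0.006] F [-0.1 -0.2  0.5]
```

```bash
sed -i 's/G((-.0025,-.0055,0))/G((-.0005,-.0005,0))/' h.py
python3 - <<'E'
from h import *
print(GX)
plan(G((-.075,.038,.136)),RD)
s=observe();save('wrist','w2')
r=[nets.pinpoint('wrist',n)[0]['location'] for n in ['gate_center','third_slot','knob_center']]
for p,z in zip(r,[.09,.09,.14]): X=wz(p,z,s);print(X.round(4),Ginv(X).round(4))
plan(G((-.075,.038,.136)),RD)
E
```

```text
[0.54902686 0.07574778 0.3888    ]
clock 3.65 pos [0.4623 0.0972 0.2626] gb [-0.0721  0.0527  0.2626] shift mm [126.7  14.    3.2] turn [-0.005 -0.003 -0.006] F [-0.1 -0.2  0.5]
[0.5457 0.0759 0.09  ] [-0.003   0.0014  0.09  ]
[0.5803 0.0644 0.09  ] [ 0.0247 -0.0223  0.09  ]
[0.5128 0.0984 0.14  ] [-0.0249  0.0347  0.14  ]
clock 3.85 pos [0.4624 0.0976 0.2627] gb [-0.0719  0.053   0.2627] shift mm [126.8  14.4   3.4] turn [-0.005 -0.003 -0.005] F [-0.7 -0.   0.1]
```

>>> jog_arm(
  commands=[
    [21, 2.5, 1, -0.005, -0.003, -0.005],
    [21, 2.5, 1, 0, 0, 0],
    [21, 2.5, 1, 0, 0, 0],
    [21, 2.5, 0, 0, 0, 0],
    [21, 2.5, 0, 0, 0, 0],
    [18, 2, 0, 0, 0, 0],
    [0, 0, 0, 0, 0, 0],
  ],
)

```text
clock: 4.55
position: [0.4665, 0.08, 0.1363]
tool_rot: [2.831, 1.568, 0.074]
force: [-0.7, -0.0, 0.9]
grip_width: 0.0004
```

Run:
```python
from h import *
plan(G((-.033,.038,.136)),RD)
```

```text
clock 4.55 pos [0.4665 0.08   0.1363] gb [-0.0748  0.0352  0.1363] shift mm [  0.5  -3.  -41.8] turn [-0.004 -0.003 -0.001] F [-0.7 -0.   0.9]
```

>>> jog_arm(
  commands=[
    [0, -1, -6, 0, 0, 0],
    [0, -1, -6, 0, 0, 0],
    [0, -1, -6, 0, 0, 0],
    [0, 0, -5, 0, 0, 0],
    [0, 0, -5, 0, 0, 0],
    [0, 0, -4, 0, 0, 0],
    [0, 0, -3, 0, 0, 0],
    [0, 0, 0, 0, 0, 0],
  ],
)

```text
clock: 5.35
position: [0.5018, 0.0977, 0.1399]
tool_rot: [2.882, 1.565, 0.124]
force: [-1.0, -0.7, 1.3]
grip_width: 0.0
```

```bash
cat >> h.py <<'E'
def kn(a,b): return np.array([.12*np.sin(a),-.12*np.cos(a)*np.sin(b),.03+.12*np.cos(a)*np.cos(b)])
def stick(tag):
    from scipy.optimize import least_squares
    s=observe(); ob=[]
    for c in ['scene','top','wrist']:
        f=save(c,f'{c}_{tag}').astype(int)
        m=((f[:,:,0]>90)&(f[:,:,1]<.35*f[:,:,0])&(f[:,:,2]<.35*f[:,:,0])).astype(np.uint8)
        r=nets.pinpoint(c,'knob_center'); 
        print(c,[(np.round(q['location'],1),round(q['p'],2)) for q in r[:2]])
        if not r or r[0]['p']<.3: continue
        p=np.array(r[0]['location'])
        n,l,st,ce=cv2.connectedComponentsWithStats(m)
        for i in range(1,n):
            if st[i,4]>80 and np.hypot(*(ce[i]-p))<25: print('  blob',ce[i].round(1),st[i])
        ob.append((wray(p,s) if c=='wrist' else ray(c,p),3 if c=='wrist' else 1))
    def f(v):
        X=G(kn(*v)); out=[]
        for (o,d),w in ob:
            d=d/np.linalg.norm(d); e=X-o; out.append(w*(e-d*(e@d)))
        return np.concatenate(out)*1000
    q=least_squares(f,[0,0]); print('fore,across',q.x.round(3),'knob gb',kn(*q.x).round(4),'res mm',np.abs(f(q.x)).max().round(1))
E
python3 - <<'E'
from h import *
plan(G((-.033,.038,.136)),RD)
stick('a')
plan(G((-.033,.038,.136)),RD)
E
```

```text
clock 5.35 pos [0.5018 0.0977 0.1399] gb [-0.0354  0.0382  0.1399] shift mm [ 3.9  0.2 -2.3] turn [-0.005 -0.006 -0.002] F [-1.  -0.7  1.3]
scene [(array([227.2, 202.8]), 0.8)]
  blob [225.8 199.5] [219 194  14  11 112]
top []
wrist [(array([283.2, 218.8]), 0.77)]
  blob [279.5 218.2] [ 230  169  100  100 7772]
fore,across [-0.018 -0.298] knob gb [-0.0021  0.0352  0.1447] res mm 4.3
clock 5.65 pos [0.5015 0.0975 0.1399] gb [-0.0358  0.0381  0.1399] shift mm [ 3.9  0.1 -2.8] turn [-0.005 -0.006 -0.002] F [-0.2 -0.  -0. ]
```

View pics/wrist_a.png

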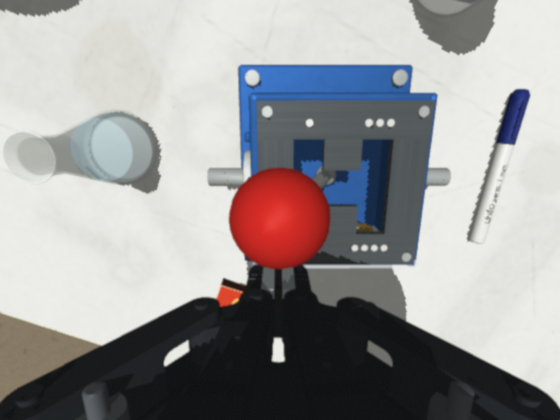

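View pics/scene_a.png

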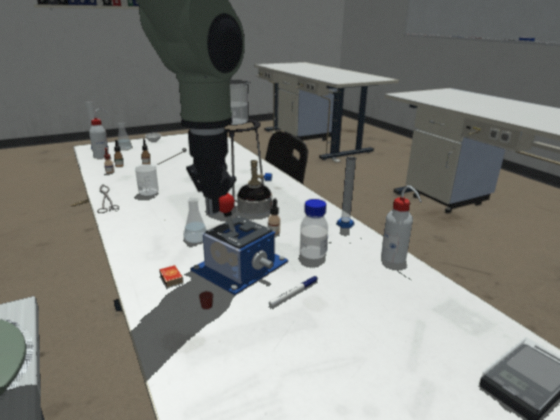

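Run:
```python
from h import *
s=observe()
for p in [(280,218.5),(283,219)]: X=wz(p,.1435,s);print(Ginv(X).round(4))
for n in ['gate_center','third_slot']:
    p=nets.pinpoint('wrist',n)[0]['location'];X=wz(p,.09,s);print(n,p,Ginv(X).round(4))
# corners of gate: upper block lower edge, lower block top edge
for p in [(343,170),(343,205),(294,140),(391,140),(385,233),(250,95),(437,95),(420,265)]: print(p,Ginv(wz(p,.09,s)).round(4))
plan(G((-.085,.038,.136)),RD)
```

```text
[-0.0031  0.0369  0.1435]
[-0.0034  0.0356  0.1435]Traceback (most recent call last):
  File "<stdin>", line 5, in <module>
IndexError: list index out of range
```

Run:
```python
from h import *
s=observe()
for p in [(343,170),(343,205),(294,140),(391,140),(385,233),(250,97),(434,97),(416,265)]: print(p,Ginv(wz(p,.09,s)).round(4))
plan(G((-.060,.090,.140)),RD)
```

```text
(343, 170) [ 0.0114 -0.001   0.09  ]
(343, 205) [-0.01   -0.0022  0.09  ]
(294, 140) [0.0288 0.0282 0.09  ]
(391, 140) [ 0.0285 -0.0279  0.09  ]
(385, 233) [-0.0282 -0.0296  0.09  ]
(250, 97) [0.0522 0.053  0.09  ]
(434, 97) [ 0.0517 -0.0497  0.09  ]
(416, 265) [-0.0502 -0.0517  0.09  ]
clock 5.7 pos [0.5015 0.0975 0.1399] gb [-0.0358  0.0381  0.1399] shift mm [ -0.3 -51.7  24.5] turn [-0.005 -0.006 -0.002] F [-0.3 -0.1 -0.5]
```

>>> jog_arm(
  commands=[
    [0, 0, 10, 0, 0, 0],
    [1, 0, 15, -0.005, -0.006, 0],
    [1, -15, 0, 0, 0, 0],
    [1, -20, 0, 0, 0, 0],
    [0, -20, 0, 0, 0, 0],
    [0, 0, 0, 0, 0, 0],
    [0, 0, -15, 0, 0, 0],
    [0, 0, -20, 0, 0, 0],
    [0, 0, -20, 0, 0, 0],
    [0, 0, 0, 0, 0, 0],
  ],
)

```text
clock: 6.7
position: [0.5036, 0.1566, 0.1367]
tool_rot: [1.159, 1.567, -1.596]
force: [-0.6, -0.2, 0.0]
grip_width: -0.0002
```

Run:
```python
from h import *
plan(G((-.002,.08,.136)),RD)
s=observe(); f=save('wrist','w3').astype(int)
m=((f[:,:,0]>90)&(f[:,:,1]<.35*f[:,:,0])&(f[:,:,2]<.35*f[:,:,0])).astype(np.uint8)
n,l,st,ce=cv2.connectedComponentsWithStats(m)
for i in range(1,n):
    if st[i,4]>500: print(st[i],ce[i],Ginv(wz(ce[i],.1435,s)).round(4))
plan(G((-.002,.08,.136)),RD)
```

```text
clock 6.7 pos [0.5036 0.1566 0.1367] gb [-0.0113  0.092   0.1367] shift mm [ 0.8 12.  -9.4] turn [-0.002  0.002 -0.004] F [-0.6 -0.2  0. ]
[ 352  225  104   94 7182] [405.75981621 270.4021164 ] [-0.0021  0.0345  0.1435]
clock 6.75 pos [0.5025 0.156  0.1365] gb [-0.0127  0.0919  0.1365] shift mm [  0.6  11.9 -10.7] turn [-0.002  0.003 -0.004] F [-1.1 -0.2  0.5]
```

View pics/w3.png

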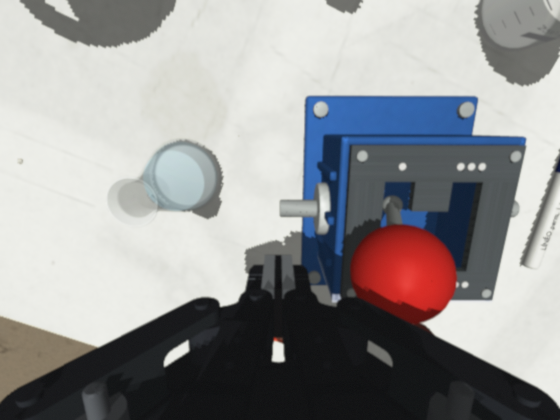

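>>> jog_arm(
  commands=[
    [0, 0, -10, 0, 0, 0],
    [0, 0, -1, 0, 0, 0],
    [0, 6, 0, 0, 0, 0],
    [0, 6, 0, 0, 0, 0],
    [0, 6, 0, 0, 0, 0],
    [0, 6, 0, 0, 0, 0],
    [0, 6, 0, 0, 0, 0],
    [0, 0, 0, 0, 0, 0],
  ],
)

```text
clock: 7.55
position: [0.5239, 0.1282, 0.137]
tool_rot: [0.84, 1.565, -1.916]
force: [0.4, 1.1, 0.9]
grip_width: -0.0001
```

```bash
cat >> h.py <<'E'
def wk(tag):
    plan(G((-.002,0,.136)),RD)
    s=observe(); f=save('wrist',tag).astype(int)
    m=((f[:,:,0]>90)&(f[:,:,1]<.35*f[:,:,0])&(f[:,:,2]<.35*f[:,:,0])).astype(np.uint8)
    n,l,st,ce=cv2.connectedComponentsWithStats(m)
    for i in range(1,n):
        if st[i,4]>500:
            z=.145
            for _ in range(4):
                X=Ginv(wz(ce[i],z,s)); z=.03+np.sqrt(.12**2-X[0]**2-X[1]**2)
            print(st[i],ce[i].round(1),X.round(4))
E
python3 -c "
from h import *
wk('w4')"
```

```text
clock 7.55 pos [0.5239 0.1282 0.137 ] gb [-0.0034  0.0581  0.137 ] shift mm [ 1.2 58.1 -1.5] turn [-0.003  0.004 -0.004] F [0.4 1.1 0.9]
[ 315  245   96   73 4349] [366.7 277.1] [0.005  0.0193 0.1483]
```

View pics/w4.png

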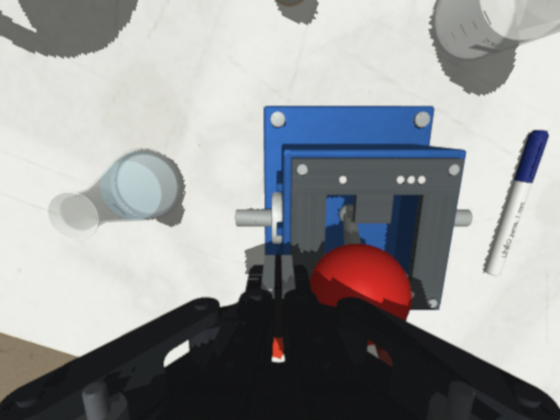

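```bash
python3 -c "
from h import *
s=observe();print(Ginv(wz((361,295),.148,s)))"
```

```text
[-0.00396547  0.02144187  0.148     ]
```

>>> jog_arm(
  commands=[
    [0, 6, -1, 0, 0, 0],
    [0, 6, -1, 0, 0, 0],
    [0, 6, 0, 0, 0, 0],
    [0, 6, 0, 0, 0, 0],
    [0, 6, 0, 0, 0, 0],
    [0, 6, 0, 0, 0, 0],
    [0, 0, 0, 0, 0, 0],
  ],
)

```text
clock: 8.3
position: [0.5404, 0.0931, 0.137]
tool_rot: [0.789, 1.565, -1.966]
force: [-0.3, 1.5, 0.7]
grip_width: 0.0002
```

```bash
python3 -c "
from h import *
wk('w5')"
```

```text
clock 8.3 pos [0.5404 0.0931 0.137 ] gb [-0.0014  0.0193  0.137 ] shift mm [ 1.1 19.3  0.6] turn [-0.002  0.004 -0.004] F [-0.3  1.5  0.7]
[ 320  251   91   65 3365] [369.3 278.6] [ 0.0061 -0.0207  0.148 ]
```

View pics/w5.png

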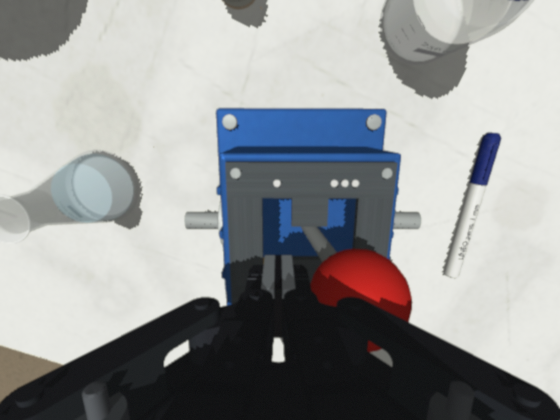

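>>> jog_arm(
  commands=[
    [0, 6, 0, 0, 0, 0],
    [0, 6, 0, 0, 0, 0],
    [0, 5, 0, 0, 0, 0],
    [0, 4, 0, 0, 0, 0],
    [0, 0, 0, 0, 0, 0],
  ],
)

```text
clock: 8.85
position: [0.5484, 0.0726, 0.1367]
tool_rot: [0.621, 1.565, -2.133]
force: [-0.2, 1.2, 0.1]
grip_width: -0.0004
```

```bash
python3 -c "
from h import *
wk('w6')"
```

```text
clock 8.85 pos [0.5484 0.0726 0.1367] gb [-0.0017 -0.0027  0.1367] shift mm [ 0.7 -2.7  0.3] turn [-0.001  0.005 -0.003] F [-0.2  1.2  0.1]
[ 315  246   91   68 3770] [363.7 276.4] [ 0.0041 -0.0418  0.1424]
```

View pics/w6.png

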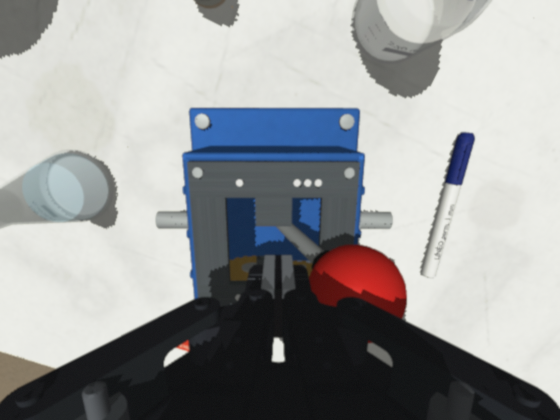

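>>> jog_arm(
  commands=[
    [0, -8, 0, 0, 0, 0],
    [0, -8, 0, 0, 0, 0],
    [0, 0, 15, 0, 0.004, -0.003],
    [0, 0, 25, 0, 0, 0],
    [0, 0, 25, 0, 0, 0],
    [0, 0, 0, 0, 0, 0],
    [0, 15, 0, 0, 0, 0],
    [0, 20, 0, 0, 0, 0],
    [0, 13, 0, 0, 0, 0],
    [0, 0, 0, 0, 0, 0],
  ],
)

```text
clock: 9.9
position: [0.4978, 0.0248, 0.1375]
tool_rot: [-3.035, 1.569, 0.502]
force: [-0.3, 1.4, 0.3]
grip_width: -0.0001
```

```bash
python3 -c "
from h import *
wk('w7')
plan(G((.0,-.038,.136)),RD)"
```

```text
clock 9.9 pos [0.4978 0.0248 0.1375] gb [-0.0667 -0.0277  0.1375] shift mm [  1.7 -27.2 -64.9] turn [ 0.007 -0.002  0.   ] F [-0.3  1.4  0.3]
[ 250   88  110  112 9530] [304.4 143.7] [-0.002  -0.038   0.1438]
[138 257  59  45 871] [166.8 278. ] [-0.0731  0.0313  0.1216]
clock 9.95 pos [0.4975 0.0257 0.1375] gb [-0.0667 -0.0268  0.1375] shift mm [  1.7  11.7 -66.6] turn [ 0.007 -0.002  0.001] F [-0.3  0.5  0.5]
```

View pics/w7.png

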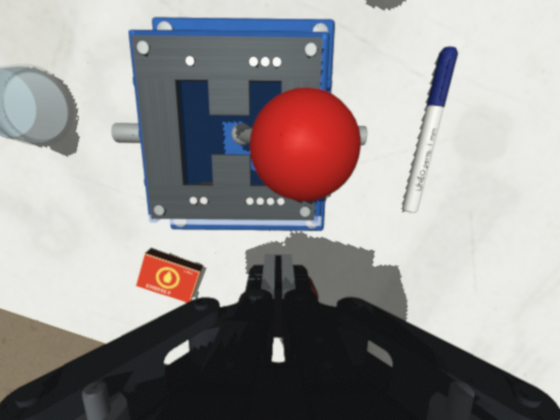

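>>> jog_arm(
  commands=[
    [0, 11, 0, 0.007, 0, 0],
    [0, 0, -10, 0, 0, 0],
    [0, 0, -10, 0, 0, 0],
    [0, 0, -7, 0, 0, 0],
    [0, 0, -7, 0, 0, 0],
    [0, 0, -7, 0, 0, 0],
    [0, 0, -7, 0, 0, 0],
    [0, 0, -7, 0, 0, 0],
    [0, 0, -6, 0, 0, 0],
    [0, 0, 0, 0, 0, 0],
  ],
)

```text
clock: 10.95
position: [0.5626, 0.043, 0.1371]
tool_rot: [-1.931, 1.569, 1.602]
force: [-0.6, 0.5, -0.0]
grip_width: -0.0
```

```bash
python3 -c "
from h import *
wk('w8')
plan(G((.009,-.038,.136)),RD)"
```

```text
clock 10.95 pos [0.5626 0.043  0.1371] gb [ 0.0002 -0.0355  0.1371] shift mm [  1.2 -35.5   2.1] turn [ 0.003 -0.001  0.002] F [-0.6  0.5 -0. ]
[ 232  169   98   99 7597] [280.5 217.6] [ 0.033  -0.0367  0.1394]
clock 11.0 pos [0.5624 0.0428 0.1371] gb [-1.000e-04 -3.550e-02  1.371e-01] shift mm [ 1.1  2.5 -9.1] turn [ 0.003 -0.001  0.002] F [-0.8  0.1  0.2]
```

View pics/w8.png

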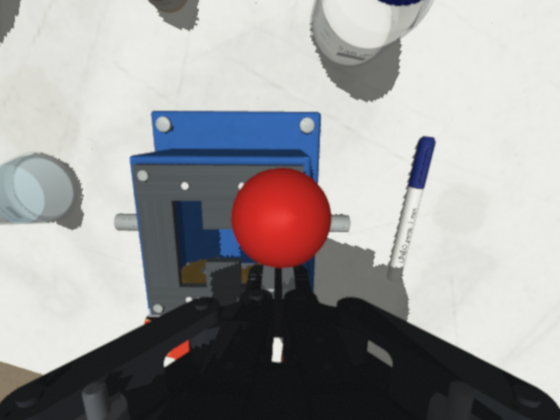

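>>> jog_arm(
  commands=[
    [0, 0, -3, 0, 0, 0],
    [0, 0, -3, 0, 0, 0],
    [0, 0, -3, 0, 0, 0],
    [0, 0, -2, 0, 0, 0],
    [0, 0, 0, 0, 0, 0],
  ],
)

```text
clock: 11.5
position: [0.572, 0.047, 0.1367]
tool_rot: [-0.89, 1.568, 2.643]
force: [-2.8, -0.7, 0.0]
grip_width: 0.0001
```

```bash
python3 -c "
from h import *
wk('w9')
plan(G((.009,-.038,.136)),RD)"
```

```text
clock 11.5 pos [0.572  0.047  0.1367] gb [ 0.0104 -0.0354  0.1367] shift mm [  0.8 -35.4  12.3] turn [0.003 0.002 0.002] F [-2.8 -0.7  0. ]
[ 231  168   96   98 7320] [278.3 216.3] [ 0.043  -0.0356  0.1362]
clock 11.55 pos [0.572  0.047  0.1367] gb [ 0.0104 -0.0354  0.1367] shift mm [0.7 2.6 1.4] turn [0.003 0.002 0.002] F [-1.5 -1.3 -0.8]
```

>>> jog_arm(
  commands=[
    [0, 0, -2, 0, 0, 0],
    [0, 0, -2, 0, 0, 0],
  ],
)

```text
clock: 11.75
position: [0.5737, 0.0474, 0.1363]
tool_rot: [-0.313, 1.564, -3.064]
force: [-14.5, -3.8, 7.5]
grip_width: -0.0
```

```bash
python3 -c "
from h import *
plan(G((.009,-.038,.136)),RD)"
```

```text
clock 11.75 pos [0.5737 0.0474 0.1363] gb [ 0.012  -0.0356  0.1363] shift mm [0.3 2.4 3. ] turn [0.002 0.006 0.002] F [-14.5  -3.8   7.5]
```

The force jumped to 15 N, so the stick is at the end stop. Next I'll retreat backwards, then lift.

>>> jog_arm(
  commands=[
    [0, 0, 6, 0, 0, 0],
    [0, 0, 20, 0, 0, 0],
    [0, 0, 30, 0, 0, 0],
    [0, 0, 30, 0, 0, 0],
    [-10, 0, 10, 0, 0, 0],
    [-40, 0, 0, 0, 0, 0],
    [-40, 0, 0, 0, 0, 0],
    [-40, 0, 0, 0, 0, 0],
    [0, 0, 0, 0, 0, 0],
    [0, 0, 0, 0, 0, 0],
  ],
)

```text
clock: 12.75
position: [0.4846, 0.0108, 0.2757]
tool_rot: [-3.076, 1.565, 0.457]
force: [-0.4, -0.5, -0.9]
grip_width: -0.0001
```

```bash
python3 -c "
from h import *
wk('w10')
stick('f')
"
```

```text
clock 12.75 pos [0.4846 0.0108 0.2757] gb [-0.0842 -0.0357  0.2757] shift mm [140.1 -35.4 -81.6] turn [ 0.003 -0.005  0.   ] F [-0.4 -0.5 -0.9]
[ 253   25   51   55 2220] [277.7  52.3] [ 0.0466 -0.0354  0.1348]
scene [(array([265.4, 207.2]), 0.92)]
  blob [264.9 204.1] [256 198  19  13 184]
top []
wrist [(array([281.6,  52.3]), 0.9)]
  blob [278.3  50. ] [ 253   23   52   55 2273]
fore,across [0.401 0.351] knob gb [ 0.0469 -0.038   0.1337] res mm 4.0
```

View pics/w10.png

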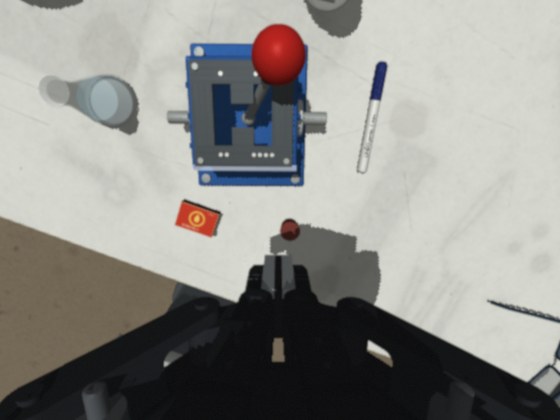

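View pics/scene_f.png

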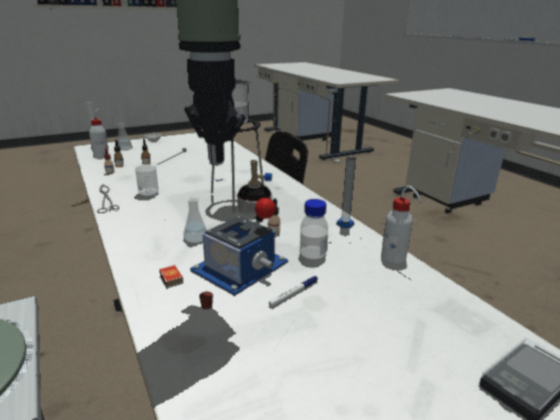

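The wrist picture shows the knob forward right, at about (278, 52), with the stem in the third slot. The scene picture shows the bottle, flask, stopper, marker and matchbox unmoved. The arm is clear of everything.

```bash
python3 -c "
from h import *
print(np.abs(observe()['qd']).max()); bot.job_done()"
```

```text
0.00357205048887771
the job is handed in; nothing more can be done
```

The gearstick is in third gear and the job is handed in, at about 13 s of the 59 s allowed; it reports no verdict.

I kept the fingers shut throughout. I pushed the knob forward from second to neutral, across the bar to the right from its left side, then forward from behind until the force rose to about 15 N at the end stop. Then I backed off and lifted clear.

**Checks during the shift:**
- **Neutral:** the knob measured about 2–6 mm behind centre on the bar, on both the left and the right, so it did not go into the first or fourth slot.
- **Third slot:** with the fingers on the knob it measured about 0.37 rad fore. After release the cameras gave 0.39–0.40 rad fore and 0.30–0.35 rad across. That is a little over the nominal 0.36 rad stop, which I take as measurement error of a few millimetres.
- **Clear and still:** the gripper was about 14 cm above its pushing height, the force reading was near zero and the arm was at rest.
- **Bystanders:** the bottle, flask, stopper, marker and matchbox stood where they were in the last pictures. The dropper bottle was partly hidden there, but the arm never went near it.

**Checks that failed or disagreed:**
- **Wrist picture:** my first one was taken while the arm was still settling and was about 5 mm off. I took another and it agreed with the fixed cameras.
- **Top camera:** the network did not find the knob in its picture after the first push or in the last one.

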